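# Portion baby potatoes and snap the lid on

### The arm

A 7-joint arm with a two-finger parallel gripper is mounted at the origin on the work surface. World frame = base frame: x ahead of the robot, y to its left, z up, the work surface at z = 0. Lengths are in m, angles in rad, forces in N, time in s.
With the tool pointing down it reaches from about 0.4 to 0.85 m from the base axis. Payload 4.5 kg.
Tool frame: the origin (TCP) lies at the very end of the fingers, on their centre line; the grasp point (between the pads) lies 19 mm behind it (r.grip_point_offset is the distance from the TCP to the grasp point, in m); z points along the fingers, y is the line along which they close (so a half turn about z gives the same grasp; the last joint's range is limited). The gripper opens to 88 mm and grips with 3 to 60 N. Pads are 18 mm wide; open, the fingers measure 123 mm over their backs; the gripper's body (75 mm by 187 mm) begins 45 mm behind the grasp point.
Start: joints at [-1.298, 0.689, -0.195, 1.565, 0.157, 0.902, -0.215], TCP at [0.148, 0.607, 0.239] pointing down, gripper open.
Joint ranges: [-3.01, 3.01], [-0.46, 2.08], [-1.47, 1.51], [0.13, 2.56], [-1, 4.14], [0.04, 2.09], [-2.66, 2.66]. Speed limits (rad/s): [2.57, 2.57, 3.14, 3.14, 3.14, 3.14, 3.14].

### API

Orientations are given as a unit quaternion [x, y, z, w].
In Python, from plant import r gives the robot as it stands.
- The arm moves only by the tool carry_out, never from a script. Its argument "rows" is a list of rows, each a list of 3 entries, a list of its own where there are three numbers: the shift along the tool's x, y, z in cm, then the turn, a rotation vector about the tool's x, y, z in degrees, then the closure, from 0 (fully open) to 1 (shut). A call has 1 to 12 rows; each row is the pose to reach, as a shift and turn from the pose commanded when the call began, along the tool's axes at that moment; what a row does not reach only later rows make up. A row lasts 1/10 s, in which the tool goes at most 50 mm and 8.59 degrees, less where a joint would pass 70% of its speed; a pose out of reach is approached as far as the arm can. A call with a gripper value outside its range is refused whole. The fingers move at their own pace and stop on an object; "newtons" is the grip in N (left out, the last holds). Time passes only in rows, so rows that repeat a pose let the fingers close. It gives the time, the measured TCP pose, the force, the opening and the grip force at its end, in the units of the state.
- r.get_state(): the state, without advancing time (a new reading comes with each control period).
- r.snapshot(name): name is "scene" or "top" or "wrist"; returns a dict with "image" (480x640x3 uint8, red, green, blue), "fx", "fy", "cx", "cy" (pixels), "pose" (4x4, takes a point from camera to world coordinates). Camera axes: x right, y up, looking along -z (the intrinsics and any distortion apply to the point x, -y, -z); pixel columns grow to the right and rows downward; lengths in m; the calibration is good to about 2 mm. A picture is of the moment at which its call begins. There is no depth.
- r.finish_job(): hands the job in; it is judged then, once.
The state is a dict: "clock": time; "q": joint angles; "qd": joint speeds; "joint_torque": joint torques, N m; "tool_pos": TCP position; "eef_rot": TCP orientation; "contact_force": force on the tool from outside, world axes, zero at the start; "moment": the same for the moment, N m; "opening": opening from 0.0 (shut) to 1.0 (fully open); "finger_force": force on a finger pad.
Only numpy, scipy, OpenCV 4.12 (cv2) and the standard library are available. Lean on these libraries where they do the work, as an engineer would, in place of code of your own. Each camera call takes 0.05 s, during which the arm holds its last target. There are 200 camera calls.

### The job

Use the scoop to scoop all three baby potatoes out of the narrow steel pan and tip them into the round steel tub; spill none and touch them only with the scoop, and then put it back standing in its pan and let go. Then take the large round lid by its bar, set it on the tub inside the three spring catches and press it straight down: when the resistance suddenly drops it is not home yet, so keep pressing until the lid lies flat on the rim with all catches snapped over it. Finish while still holding the lid's bar and pressing it down firmly onto the rim, and leave the other things on the counter where they are.

Things in the scene. Friction and masses are not known exactly. Their poses are not given: they have to be found in the camera images.
- pan: Fixed open steel pan, 205 x 104 x 45 mm outside, walls and floor 4 mm (inside 197 x 96 mm). Origin at the centre of its underside; x along its length (+x is the end away from the robot), z up. The potatoes lie in its -x half, the scoop stands in its +x half with its lip towards -x.
- scoop_grip (a point): Loose scoop, 160 g: a small steel dustpan with an upright black handle. This point is where to grip: on the handle's middle line, 85 mm above the scoop's underside. Axes: x from the lip to the handle, z up the handle. Handle: a bar 24 mm (x) by 14 mm (y), from the underside to 110 mm above it, its back face 12 mm behind this point.
- scoop_lip (a point): Middle of the scoop's open front lip, on the underside, 87 mm in x from the handle's middle line. The flat floor is 86 mm wide (y), 80 mm long, 2 mm thick, thinning to 1 mm at the lip; back wall 32 mm high, side walls 28 mm high along the rear 50 mm, 16 mm high further on to 6 mm from the lip. Pulled towards the pan's -x end wall, it runs under the potatoes. Lip raised about 20 degrees, they stay in; lip lowered, they roll out over it.
- potato0: Baby potato, egg-shaped, about 28 x 25 x 25 mm, 14 g, wet, slides and rolls easily. Origin at its centre. One of three, all alike.
- potato1: Baby potato, egg-shaped, about 28 x 25 x 25 mm, 14 g, wet, slides and rolls easily. Origin at its centre. One of three, all alike.
- potato2: Baby potato, egg-shaped, about 28 x 25 x 25 mm, 14 g, wet, slides and rolls easily. Origin at its centre. One of three, all alike.
- tub: Round steel tub fixed to the counter, 120 mm outside and 112 mm inside diameter, 60 mm high, floor 4 mm. Origin at the centre of its underside, z up. Three sprung steel catches stand round it, the first at the tub's own +x, the others 120 degrees either side; each 16 mm wide, its top 83 mm above the counter, its outer side 75 mm from the tub's axis.
- tub_rim (a point): Centre of the tub's mouth, level with its rim, 60 mm above the counter.
- catch0 (a joint): Outward travel (m) of the first catch, 0 at rest. Its nose slopes from 70 mm off the tub's axis at the top to 59 mm at 68 mm height; flat underside at 66.5 mm. A lid pressed down spreads the three with 10 to 20 N in all; the force drops as its lower edge passes the noses, 5 to 8 mm before home; when its top is below them they snap in over it.
- lid: Large round lid, loose, 150 g: a flat steel disc 127 mm across and 5 mm thick with an upright black bar across its middle. Origin at the centre of its underside, z up, x along the bar. Home, its underside rests on the tub's rim. It fits any way round.
- lid_knob (a point): Centre of the large lid's grip bar: 44 mm long (along x), 14 mm wide (y), 30 mm tall; 20 mm above the lid's underside, 15 mm above its disc's top face, with which the bar begins.
- small_lid: Bystander, leave where it is: a lid of the same make but 80 mm across, with a smaller bar, 25 mm high in all. Too small for the tub. Origin at the centre of its underside.
- spoon: Bystander, leave where it is: kitchen spoon, 200 mm long, lying on the counter. Origin under its middle.
- ramekin: Bystander, leave where it is: white ceramic cup, 64 mm across, 40 mm high. Origin at the centre of its underside.
- bowl: Bystander, leave where it is: steel bowl, 140 mm across, 60 mm high. Origin at the centre of its underside.
- oil: Bystander, leave where it is: amber bottle, 60 mm across, 190 mm high. Origin at the centre of its underside.
- spice_jar: Bystander, leave where it is: jar, 52 mm across, 80 mm high. Origin at the centre of its underside.
- courgette: Bystander, leave where it is: dark green courgette, 38 mm thick, 170 mm long, lying. Origin under its middle.
- scoop: The same scoop; origin on its underside, 37 mm in front of the handle's middle line and 50 mm behind the lip; axes as at the grip. If the potatoes jam against the pan's end wall (over 10 N) as it is pulled, back off a little and pull again.
Mind the look-alikes: they are no part of the job. What is shaped like the scoop but pink is not meant.

How it is judged:
On the way, in this order (a step that is already met when the one before it is completed fails the run):
1. all three potatoes are in the tub (horizontal distance between each of potato0, potato1, potato2 and tub_rim below 0.056 m and z of each of potato0, potato1, potato2 in the frame of tub below 0.055 m), for 0.2 s.
2. the scoop stands in its pan again, let go (x of scoop_grip in the frame of pan between -0.03 and 0.1 m and y of scoop_grip in the frame of pan between -0.03 and 0.03 m and z of scoop_grip in the frame of pan below 0.096 m and angle between scoop_grip's own z axis and vertical below 0.15 rad and contact force between the fingers and scoop below 0.1 N), for 0.2 s.
3. the lid has snapped home under the catches and is being pressed (z of lid_knob in the frame of tub between 0.076 and 0.0816 m and horizontal distance between lid_knob and tub_rim below 0.006 m and angle between lid_knob's own z axis and vertical below 0.03 rad and contact force between lid and tub above 5 N and contact force between the fingers and lid above 2 N and distance between the grasp point and lid_knob below 0.028 m), for 0.2 s.
At the end, for the whole second after the job is handed in: Potatoes in the tub; scoop upright in its pan, released; large lid flat on the rim under the catches (within 1.6 mm, centred to 6 mm, tilt under 0.03 rad), still held and pressed on with over 5 N through the last second; bystanders within 30 mm (all of step 1 and all of step 2 and all of step 3); the arm keeps its last pose, push and grip.
It fails at once if a bystander is moved by more than 30 mm (distance of any of spoon, ramekin, bowl, oil, spice_jar, courgette, small_lid from where it was at the start of the episode above 0.03 m).
It fails at once if a potato is touched by the fingers (contact force between the fingers and potato0 above 0.3 N or contact force between the fingers and potato1 above 0.3 N or contact force between the fingers and potato2 above 0.3 N).
It fails at once if a potato falls outside the pan and the tub (height (world z) of any of potato0, potato1, potato2 below 0.0145 m).
It also fails if it takes over 72 s, if anything falls off the work surface, if the arm or the gripper's body presses on something with over 40 N, if the wrist force passes 120 N, or if a joint passes its speed limit or range.

## Working session

There is one attempt and no reset: what is moved stays moved. The work goes in short steps, Python scripts to look and compute and a tool call to move; the robot and the scene stay as the last step left them, time stands still between calls to the robot, and variables do not carry over. Pictures are saved under pics/ and viewed, at most 10 in all, crops included, and the job is handed in when it is done.

Besides the shell and the picture viewer there is one more tool, called after "Request:" by a JSON object that holds its "op" and its "data". carry_out: Moves the arm, as the interface text tells. Its arguments: {"type":"object","properties":{"rows":{"type":"array"},"newtons":{"type":"number"}},"required":["rows"]}

```bash
mkdir -p pics; ls; cat > h.py <<'E'
import numpy as np, cv2
from plant import r
from scipy.spatial.transform import Rotation as R
def snap(n,f=None):
    s=r.snapshot(n); im=cv2.cvtColor(s['image'],cv2.COLOR_RGB2BGR)
    if f: cv2.imwrite('pics/'+f,im)
    return s,im
def ray(s,u,v):
    P=np.array(s['pose']); d=np.array([(u-s['cx'])/s['fx'],-(v-s['cy'])/s['fy'],-1.])
    return P[:3,3],P[:3,:3]@d
def onz(s,u,v,z):
    o,d=ray(s,u,v); return o+d*(z-o[2])/d[2]
def proj(s,p):
    P=np.array(s['pose']); c=P[:3,:3].T@(np.array(p)-P[:3,3]); return s['cx']+s['fx']*c[0]/-c[2], s['cy']-s['fy']*c[1]/-c[2]
def totool(p):
    "world point -> shift (cm) in current tool axes from TCP"
    st=r.get_state(); return 100*R.from_quat(st['eef_rot']).inv().apply(np.array(p)-st['tool_pos'])
E
python3 - <<'E'
from h import *
for n in ['scene','top','wrist']:
    s,im=snap(n,n+'0.png'); print(n,s['fx'],s['cx'],s['cy'],np.round(s['pose'],3).tolist(),[k for k in s])
st=r.get_state(); print(st, r.grip_point_offset)
a=cv2.imread('pics/top0.png')
E
```

```text
pics
scene 475.36277264545225 312.0908240584896 244.5667031571325 [[0.688, -0.54, 0.485, 1.011], [0.725, 0.493, -0.481, -0.403], [0.021, 0.683, 0.73, 0.8], [0.0, 0.0, 0.0, 1.0]] ['image', 'fx', 'fy', 'cx', 'cy', 'pose']
top 435.8800144194624 321.5971432738378 240.42653984941074 [[-0.11, 0.97, -0.218, 0.366], [-0.994, -0.106, 0.031, 0.072], [0.006, 0.22, 0.975, 0.934], [0.0, 0.0, 0.0, 1.0]] ['image', 'fx', 'fy', 'cx', 'cy', 'pose']
wrist 427.0948144601565 321.13376476879426 227.482247099336 [[0.237, -0.938, -0.252, 0.084], [0.972, 0.228, 0.062, 0.623], [-0.0, -0.26, 0.966, 0.385], [0.0, 0.0, 0.0, 1.0]] ['image', 'fx', 'fy', 'cx', 'cy', 'pose']
{'clock': 0.15, 'q': array([-1.29821254,  0.68981791, -0.1945404 ,  1.56605957,  0.15731174,
        0.90247108, -0.21511268]), 'qd': array([-4.04510269e-04, -2.87210505e-03,  3.74217149e-04, -2.30959614e-03,
        6.11209837e-04, -2.60263860e-05, -7.23191895e-05]), 'joint_torque': array([-1.61603104e-03, -5.27869356e+01, -1.26862463e+00, -1.53587812e+01,
       -5.25475445e-02,  3.97503114e-03,  1.10672868e-04]), 'tool_pos': array([0.14774599, 0.6068186 , 0.23809014]), 'eef_rot': array([ 1.19076462e-01,  9.92884853e-01, -6.81461888e-04, -3.49603188e-05]), 'contact_force': array([-0.15393393, -0.35999067, -0.8922018 ]), 'moment': array([-0.03316657,  0.06050436,  0.02601195]), 'finger_force': 0.0, 'opening': 0.9959788907975401} 0.0187
```

View pics/top0.png

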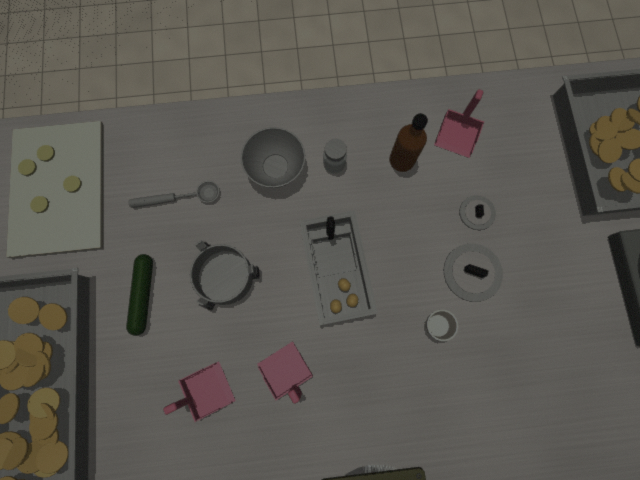

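View pics/scene0.png

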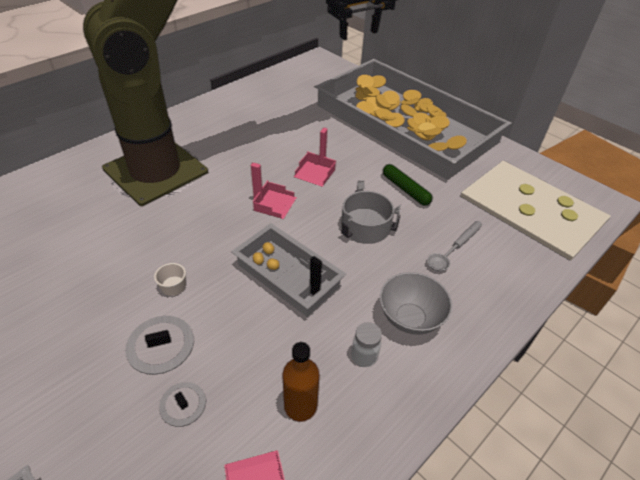

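Top view, candidates: the scoop is the grey one with a black handle at (331,228), inside the pan; the pink ones at (206,390), (286,372) and (460,130) are decoys. The large lid is at (473,272), and the small lid at (477,212) is a decoy. The tub is at (223,275), with catches at about (256,272), (203,245) and (207,305). The oven trays and cutting board are also not part of the job. I'll check one close crop.

```bash
python3 - <<'E'
from h import *
s,im=snap('top')
c=im[205:335,180:380]; c=cv2.convertScaleAbs(c,alpha=1.6,beta=20); c=cv2.resize(c,None,fx=4,fy=4,interpolation=cv2.INTER_CUBIC); cv2.imwrite('pics/c1.png',c)
# dark blobs
g=im.max(2)
for name,(x0,x1,y0,y1),z in [('lidbar',(445,502,245,300),.035),('handle',(320,342,212,243),.114)]:
    m=(g[y0:y1,x0:x1]<45).astype(np.uint8); n,l,st,ce=cv2.connectedComponentsWithStats(m)
    k=1+np.argmax(st[1:,4]); ys,xs=np.where(l==k); 
    rect=cv2.minAreaRect(np.column_stack([xs+x0,ys+y0]).astype(np.float32)); print(name,rect,onz(s,*rect[0],z))
hsv=cv2.cvtColor(im,cv2.COLOR_BGR2HSV)
m=cv2.inRange(hsv[270:325,315:370],(10,100,80),(30,255,255)); n,l,st,ce=cv2.connectedComponentsWithStats(m)
for k in range(1,n): print('pot',st[k,4],ce[k]+[315,270],onz(s,*(ce[k]+[315,270]),.018))
E
```

```text
lidbar ((475.70001220703125, 270.8999938964844), (23.400854110717773, 8.854375839233398), 18.434946060180664) [ 0.46695079 -0.26884576  0.035     ]
handle ((330.5, 228.5), (23.0, 21.0), 90.0) [0.57073561 0.02621043 0.114     ]
pot 94 [343.89361702 283.94680851] [0.47194275 0.00665537 0.018     ]
pot 97 [352.13402062 299.57731959] [ 0.43752967 -0.00649842  0.018     ]
pot 100 [335.42 305.49] [0.42918994 0.02968359 0.018     ]
```

View pics/c1.png

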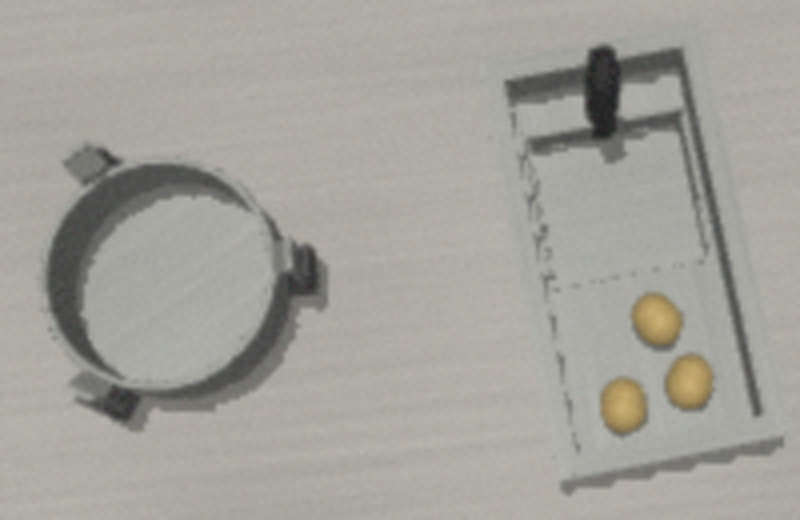

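The crop confirms it: the black-handled steel scoop stands in the pan with its handle top at crop (602,70). Its lip is at crop row ~275, and the potatoes are at (657,320), (690,382) and (625,405). The tub is centred near (165,277), with catches at (305,270), (90,163) and (115,400).

```bash
cat >> h.py <<'E'
def rel(p,Rw):
    "world TCP target + Rotation -> shift cm, rotvec deg"
    st=r.get_state(); q=R.from_quat(st['eef_rot'])
    return np.round(totool(p),2), np.round(np.degrees((q.inv()*Rw).as_rotvec()),2)
def down(yaw):
    "tool down, tool x axis pointing at -(cos,sin)(yaw)"
    c,s=np.cos(yaw),np.sin(yaw); return R.from_matrix(np.array([[-c,-s*-1,0],[-s,-c*-1*-1,0],[0,0,-1]]).T if 0 else np.column_stack([[-c,-s,0],[-s,c,0],[0,0,-1]]))
E
sed -i 's/return R.from_matrix(np.array.*$/return R.from_matrix(np.column_stack([[-c,-s,0],[-s,c,0],[0,0,-1]]))/' h.py
python3 - <<'E'
from h import *
s=r.snapshot('top')
f=lambda x,y,z:np.round(onz(s,180+x/4,205+y/4,z),4)
for n,p in dict(FL=(497,75),FR=(690,45),NR=(783,437),NL=(568,485)).items(): print(n,f(*p,.045))
print('iFL',f(508,82,.045),'iFR',f(680,52,.045),'iNRwall',f(758,415,.045))
print('handle',f(602,70,.114),'lip',f(555,288,.006),f(708,262,.006),'mid')
print('rim L R T B',f(47,277,.06),f(283,277,.06),f(165,163,.06),f(165,393,.06))
print('catch',f(300,245,.083),f(88,150,.083),f(90,380,.083))
E
```

```text
FL [0.6043 0.0762 0.045 ]
FR [ 0.6095 -0.027   0.045 ]
NR [ 0.401  -0.0478  0.045 ]
NL [0.3893 0.0625 0.045 ]
iFL [0.5998 0.0709 0.045 ] iFR [ 0.6063 -0.0213  0.045 ] iNRwall [ 0.4133 -0.0368  0.045 ]
handle [0.5827 0.0248 0.114 ] lip [0.494  0.0575 0.006 ] [ 0.499  -0.0257  0.006 ] mid
rim L R T B [0.5201 0.3122 0.06  ] [0.5071 0.1941 0.06  ] [0.5724 0.2497 0.06  ] [0.4556 0.2567 0.06  ]
catch [0.5184 0.1814 0.083 ] [0.5777 0.2827 0.083 ] [0.4634 0.2875 0.083 ]
```

```bash
python3 - <<'E'
from h import *
print(rel([.583,.025,.20],down(.08)))
s=r.snapshot('top'); print(onz(s,404,165,0.1),onz(s,419,122,.19),onz(s,335,150,.08))
E
```

```text
(array([-56.06, -46.25,   3.87]), array([-5.000e-02, -1.000e-02, -1.827e+01]))
[ 0.69089032 -0.13925377  0.1       ] [ 0.73750382 -0.15735375  0.19      ] [ 0.74771763 -0.00467612  0.08      ]
```

Request:
{"op": "carry_out", "data": {"rows": [[[-56,-46.2,3],[0,0,-18.3],0],[[-56,-46.2,3],[0,0,-18.3],0],[[-56,-46.2,3],[0,0,-18.3],0],[[-56,-46.2,3],[0,0,-18.3],0],[[-56,-46.2,3],[0,0,-18.3],0],[[-56,-46.2,3],[0,0,-18.3],0],[[-56,-46.2,3],[0,0,-18.3],0],[[-56,-46.2,3],[0,0,-18.3],0],[[-56,-46.2,3],[0,0,-18.3],0],[[-56,-46.2,3],[0,0,-18.3],0],[[-56,-46.2,3],[0,0,-18.3],0],[[-56,-46.2,3],[0,0,-18.3],0]]}}

```text
clock: 1.5
tool_pos: [0.508, 0.1254, 0.214]
eef_rot: [-0.04, 0.999, 0.0, 0.0]
contact_force: [1.2, 0.2, -0.8]
opening: 1.002
finger_force: 0.0
```

```bash
python3 - <<'E'
from h import *
print(rel([.583,.025,.20],down(.08)))
E
```

```text
(array([ -6.66, -10.61,   1.4 ]), array([0.02, 0.03, 0.03]))
```

Request:
{"op": "carry_out", "data": {"rows": [[[-4.5,-7,1],[0,0,0],0],[[-4.5,-7,1],[0,0,0],0],[[-4.5,-7,1],[0,0,0],0],[[-4.5,-7,1],[0,0,0],0]]}}

```text
clock: 1.9
tool_pos: [0.5574, 0.0606, 0.2036]
eef_rot: [-0.039, 0.999, 0.0, -0.0]
contact_force: [0.8, 0.3, -0.5]
opening: 1.001
finger_force: 0.0
```

```bash
python3 - <<'E'
from h import *
print(rel([.583,.025,.20],down(.08)))
snap('wrist','w1.png'); print(r.get_state()['clock'],r.get_state()['q'].round(2))
E
```

```text
(array([-2.27, -3.75,  0.36]), array([ 0.03, -0.03, -0.07]))
1.95 [ 0.03  0.67 -0.36  1.79  0.33  0.74  1.14]
```

View pics/w1.png

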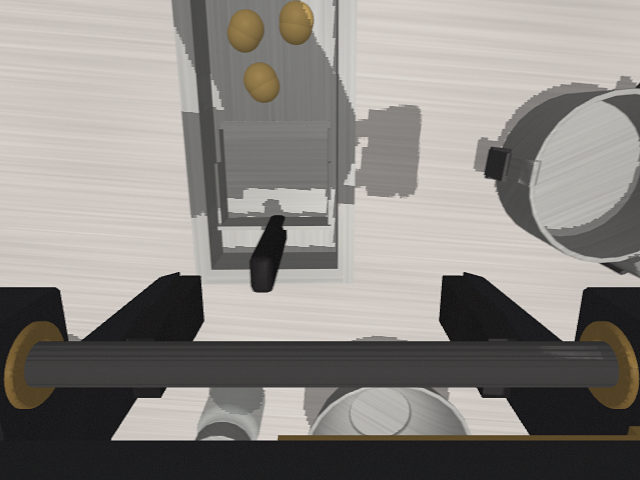

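Wrist view: the handle top is at ~(262,275), the lip's edge runs from (220,121) to (331,121), and the pan's far inner top edge is at (211,269)-(338,269). The potatoes are at (245,30), (296,22) and (262,82).

```bash
python3 - <<'E'
from h import *
s=r.snapshot('wrist')
f=lambda x,y,z:np.round(onz(s,x,y,z),4)
print('handle',f(262,274,.114),'base',f(273,222,.02),'lip',f(220,121,.006),f(331,121,.006))
print('pan inner far',f(211,269,.045),f(338,269,.045),'outer far',f(203,283,.045),f(353,283,.045))
t=r.snapshot('top')
g=cv2.cvtColor(s['image'],cv2.COLOR_RGB2GRAY)
for y in [0,30,60,100,200,240]: print(y,np.where(np.abs(np.diff(g[y,160:380].astype(int)))>18)[0]+160)
for n,u,v in [('p',245,30),('p',296,22),('p',262,82)]: print(f(u,v,.018))
print('tubcatch0',f(497,150,.083))
E
```

```text
handle [0.5856 0.0299 0.114 ] base [0.5781 0.026  0.02  ] lip [ 0.5036 -0.0209  0.006 ] [0.4965 0.0657 0.006 ]
pan inner far [ 0.6122 -0.0168  0.045 ] [0.6045 0.0796 0.045 ] outer far [ 0.6242 -0.0227  0.045 ] [0.6149 0.0921 0.045 ]
0 [168 169 187 202 203 297 298 330 334 335 336]
30 [176 189 190 204 205 311 312 330 331 333 335 336]
60 [188 192 207 327 328 330 331 333 335 336]
100 [194 195 209 210 219 270 333 335 348 349]
200 [186 187 203 214 217 224 225 264 275 276 323 324 325 331 332 333 335 351
 352]
240 [205 206 218 219 220 255 256 282 283 284 329 330 333 334 335]
[ 0.4382 -0.0016  0.018 ]
[0.43   0.0345 0.018 ]
[0.4726 0.0121 0.018 ]
tubcatch0 [0.5043 0.1678 0.083 ]
```

```bash
python3 - <<'E'
from h import *
print(rel([.584,.027,.150],down(.08)))
s=r.snapshot('wrist'); print(np.round(s['pose'],4)[:3,3]-r.get_state()['tool_pos'])
E
```

```text
(array([-2.43, -3.82,  5.41]), array([ 0.06, -0.01,  0.2 ]))
[-0.06591124 -0.00536372  0.1469526 ]
```

Request:
{"op": "carry_out", "data": {"rows": [[[-2.4,-3.8,5.4],[0,0,0],0],[[-2.4,-3.8,5.4],[0,0,0],0],[[-2.4,-3.8,5.4],[0,0,0],0],[[-2.4,-3.8,5.4],[0,0,0],0]]}}

```text
clock: 2.5
tool_pos: [0.5838, 0.0264, 0.1502]
eef_rot: [-0.041, 0.999, 0.001, -0.0]
contact_force: [-0.3, 1.3, -0.4]
opening: 0.999
finger_force: 0.0
```

```bash
python3 - <<'E'
from h import *
s,im=snap('wrist','w2.png'); print(r.get_state()['tool_pos'],rel([.584,.027,.150],down(.08)))
print(proj(s,[.5827,.0248,.114]),proj(s,[.5856,.0299,.114]))
g=im.max(2)[150:330,200:420]
m=(g<45).astype(np.uint8); n,l,st,ce=cv2.connectedComponentsWithStats(m); print(st+[200,150,0,0,0],ce+[200,150])
E
```

```text
[0.58413589 0.02691235 0.15080025] (array([0.01, 0.01, 0.08]), array([0.08, 0.03, 0.12]))
(np.float64(316.8758400002489), np.float64(260.7948760364066)) (np.float64(327.53851559028004), np.float64(267.64573527402587))
[[  200   150   220   180 37212]
 [  307   200    30    92  2290]
 [  200   280     4    47    98]] [[309.06097495 238.74868322]
 [321.28864629 248.81834061]
 [200.73469388 307.04081633]]
```

View pics/w2.png

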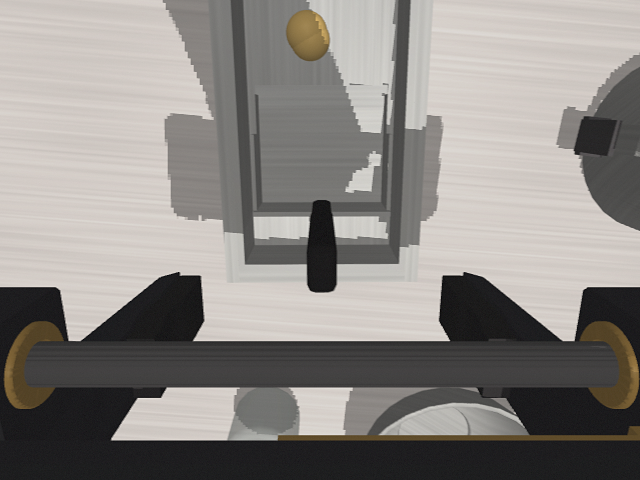

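The handle (columns 307–337, bottom row 291) is centred between the fingers (203/441). I'll descend and grip.

Request:
{"op": "carry_out", "data": {"rows": [[[-0.1,0,4],[0,0,0],0],[[-0.1,0,7],[0,0,0],0],[[-0.1,0,8.1],[0,0,0],0],[[-0.1,0,8.1],[0,0,0],0],[[-0.1,0,8.1],[0,0,0],1],[[-0.1,0,8.1],[0,0,0],1],[[-0.1,0,8.1],[0,0,0],1],[[-0.1,0,8.1],[0,0,0],1],[[-0.1,0,8.1],[0,0,0],1],[[-0.1,0,8.1],[0,0,0],1],[[-0.1,0,8.1],[0,0,0],1],[[-0.1,0,8.1],[0,0,0],1]], "newtons": 45}}

```text
clock: 3.75
tool_pos: [0.5853, 0.0252, 0.0689]
eef_rot: [-0.04, 0.999, 0.0, -0.0]
contact_force: [-0.6, 0.5, -0.5]
opening: 0.296
finger_force: 0.0
```

Request:
{"op": "carry_out", "data": {"rows": [[[0,0,0],[0,0,0],1],[[0,0,0],[0,0,0],1],[[0,0,0],[0,0,0],1],[[0,0,0],[0,0,0],1],[[0,0,0.1],[0,0,0],1],[[0.8,0,0.1],[0,0,0],1],[[1.6,0,0.1],[0,0,0],1],[[2.4,0,0.1],[0,0,0],1],[[3.2,0,0.1],[0,0,0],1],[[4,0,0.1],[0,0,0],1],[[4.8,0,0.1],[0,0,0],1],[[4.8,0,0.1],[0,0,0],1]]}}

```text
clock: 4.95
tool_pos: [0.5372, 0.0214, 0.0688]
eef_rot: [-0.04, 0.999, -0.0, 0.0]
contact_force: [-1.6, -0.1, 7.9]
opening: 0.152
finger_force: 45.0
```

```bash
python3 - <<'E'
from h import *
s,im=snap('top'); c=im[205:335,280:400]; c=cv2.convertScaleAbs(c,alpha=1.6,beta=20)
w,iw=snap('wrist'); 
a=cv2.resize(iw[:280,150:420],(385,400)); b=cv2.resize(c,(369,400),interpolation=cv2.INTER_CUBIC); cv2.imwrite('pics/p1.png',np.hstack([a,b]))
st=r.get_state(); print(st['tool_pos'],st['contact_force'],st['finger_force'],st['opening'])
E
```

```text
[0.53732507 0.02141812 0.06880649] [-1.43809226  0.51734844  7.94538828] 44.97813471592963 0.15439308851587907
```

View pics/p1.png

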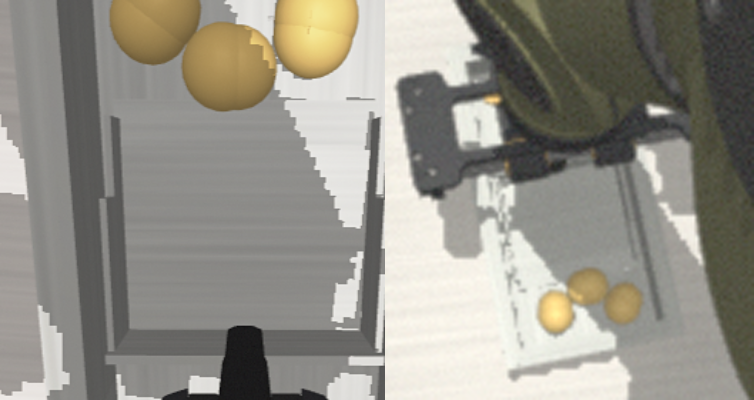

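The scoop's lip is just reaching the potatoes, which all lie in front of it. I'll pull on slowly.

Request:
{"op": "carry_out", "data": {"rows": [[[0.5,0,0],[0,0,0],1],[[1,0,0],[0,0,0],1],[[1.5,0,0],[0,0,0],1],[[2,0,0],[0,0,0],1],[[2.4,0,0],[0,0,0],1],[[2.8,0,0],[0,0,0],1],[[2.8,0,0],[0,0,0],1]]}}

```text
clock: 5.75
tool_pos: [0.5103, 0.0193, 0.0688]
eef_rot: [-0.04, 0.999, 0.0, 0.001]
contact_force: [-1.1, 1.1, 7.5]
opening: 0.157
finger_force: 45.0
```

```bash
cat > pk.py <<'E'
from h import *
hsvf=lambda im,a,b,c,d:cv2.connectedComponentsWithStats(cv2.inRange(cv2.cvtColor(im,cv2.COLOR_BGR2HSV)[c:d,a:b],(10,90,60),(32,255,255)))
s,im=snap('top'); n,l,st,ce=hsvf(im,290,385,200,340)
for k in range(1,n):
    if st[k,4]>15: print('top',st[k],onz(s,*(ce[k]+[290,200]),.018).round(4))
w,iw=snap('wrist'); n,l,st,ce=hsvf(iw,100,540,0,330)
for k in range(1,n):
    if st[k,4]>30: print('wr',st[k],(ce[k]+[100,0]).round(),onz(w,*(ce[k]+[100,0]),.018).round(4))
cv2.imwrite('pics/pk.png',iw)
S=r.get_state(); print(S['tool_pos'],S['contact_force'],S['finger_force'],S['clock'])
E
python3 pk.py
```

```text
top [ 49  98  25  16 238] [ 0.4244 -0.0039  0.018 ]
top [ 37 103  11  13 119] [0.4221 0.0378 0.018 ]
wr [ 128   34  126   70 6461] [288.  66.] [ 0.426  -0.0013  0.018 ]
wr [ 257   34   57   70 3221] [385.  68.] [0.4235 0.0406 0.018 ]
wr [139 321  13   9  97] [245. 326.] [ 0.5524 -0.0159  0.018 ]
wr [291 321  14   9  94] [397. 326.] [0.5462 0.0617 0.018 ]
[0.51027371 0.01932599 0.06882241] [-0.28652586  0.52874315  7.30279935] 44.977065520361066 5.85
```

Request:
{"op": "carry_out", "data": {"rows": [[[0.3,0,0],[0,0,0],1],[[0.6,0,0],[0,0,0],1],[[0.9,0,0],[0,0,0],1],[[0.9,0,0],[0,0,0],1]]}}

```text
clock: 6.25
tool_pos: [0.5016, 0.0186, 0.0688]
eef_rot: [-0.04, 0.999, 0.0, 0.001]
contact_force: [-0.3, 0.2, 8.2]
opening: 0.155
finger_force: 45.0
```

```bash
python3 pk.py
```

```text
top [ 37  98  37  18 356] [0.4236 0.0105 0.018 ]
wr [ 191   55  124   69 6250] [354.  87.] [0.4237 0.0274 0.018 ]
wr [ 129   56   60   68 3134] [258.  89.] [ 0.4281 -0.0146  0.018 ]
wr [139 321  13   9  96] [245. 326.] [ 0.5437 -0.0166  0.018 ]
wr [291 321  14   9  95] [397. 326.] [0.5376 0.061  0.018 ]
[0.50160601 0.01864175 0.068828  ] [-0.15853765 -1.21189863  8.06318438] 44.977319771423936 6.35
```

Request:
{"op": "carry_out", "data": {"rows": [[[0.2,0,0],[0,0,0],1],[[0.4,0,0],[0,0,0],1],[[0.4,0,0],[0,0,0],1],[[-0.1,0,-0.2],[0,4,0],1],[[-0.5,0,-0.3],[0,8,0],1],[[-0.9,0,-0.4],[0,12,0],1],[[-1.2,0,-0.4],[0,16,0],1],[[-1.45,0,-0.5],[0,20,0],1],[[-1.6,0,-0.5],[0,23,0],1],[[-1.7,0,-0.5],[0,23,0],1],[[-1.7,0,-0.5],[0,23,0],1]]}}

```text
clock: 7.45
tool_pos: [0.5174, 0.0197, 0.0724]
eef_rot: [-0.039, 0.979, -0.008, -0.199]
contact_force: [-0.2, 0.4, -2.1]
opening: 0.154
finger_force: 45.0
```

```bash
python3 pk.py; python3 -c "
from h import *
S=r.get_state();print(S['eef_rot'],S['q'].round(2))"
```

```text
top [21 27 11  6 42] [0.5965 0.0533 0.018 ]
top [ 58  73  12  13 120] [ 0.4803 -0.0146  0.018 ]
top [ 32  76  25  15 249] [0.4768 0.0277 0.018 ]
wr [ 256  180   53   60 2547] [382. 210.] [0.4714 0.0476 0.018 ]
wr [ 135  182   57   59 2534] [263. 211.] [ 0.4769 -0.0131  0.018 ]
wr [ 194  184   61   53 2533] [324. 210.] [0.4742 0.0181 0.018 ]
wr [139 321  13   9  97] [245. 326.] [ 0.5351 -0.0163  0.018 ]
wr [291 321  14   9  97] [397. 326.] [0.529 0.059 0.018]
[0.51688216 0.01961587 0.07299657] [ 0.02187799  0.82397995 -2.67623713] 44.998822370544076 7.55
[-0.03968904  0.97912199 -0.00816977 -0.19919377] [ 0.08  0.99 -0.37  1.62  0.31  1.01  1.24]
```

View pics/pk.png

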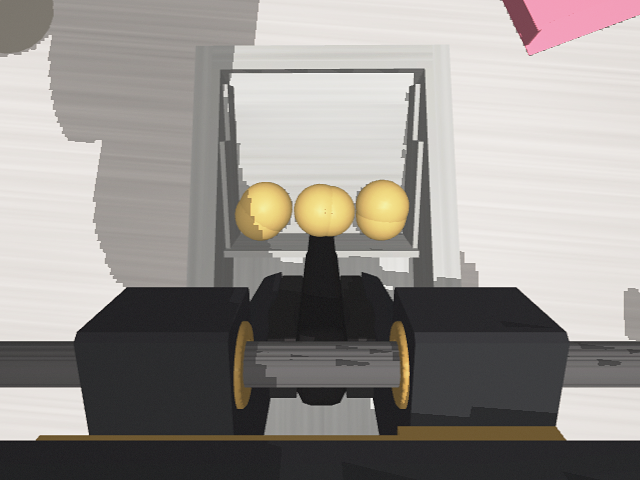

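All three potatoes rest at the back of the raised scoop, at (263,211), (324,210) and (382,210). Next I lift it and carry it over the tub.

```bash
cat >> h.py <<'E'
def lip(p,phi,yaw=.08,g=.0649):
    Rw=down(yaw)*R.from_euler('y',phi,degrees=True); return np.array(p)-Rw.apply([.087,0,g]),Rw
def where(g=.0649):
    st=r.get_state(); return st['tool_pos']+R.from_quat(st['eef_rot']).apply([.087,0,g])
E
python3 - <<'E'
from h import *
L=where(); print('lip',L)
for p in [L+[0,0,.04],L+[0.01,0,.10],[.48,.12,.145],[.535,.253,.145]]: print(rel(*lip(p,23)))
E
```

```text
lip [0.4117868  0.01107285 0.04724796]
(array([ 1.56, -0.01, -3.68]), array([-0.03,  0.  ,  0.05]))
(array([ 2.99, -0.09, -9.59]), array([-0.03,  0.  ,  0.05]))
(array([ -3.25,  10.29, -12.  ]), array([-0.03,  0.  ,  0.05]))
(array([ -9.29,  23.1 , -14.57]), array([-0.03,  0.  ,  0.05]))
```

Request:
{"op": "carry_out", "data": {"rows": [[[0.4,0,-0.8],[0,0,0],1],[[1,0,-2.2],[0,0,0],1],[[1.6,0,-4],[0,0,0],1],[[2.3,0,-6],[0,0,0],1],[[2.8,0,-8],[0,0,0],1],[[3,0,-9.2],[0,0,0],1],[[2.8,0.5,-9.8],[0,0,0],1],[[2,2,-10.1],[0,0,0],1],[[0.8,4,-10.6],[0,0,0],1],[[-0.4,6.3,-11.1],[0,0,0],1],[[-1.6,8.6,-11.6],[0,0,0],1],[[-2.8,10.9,-12.1],[0,0,0],1]]}}

```text
clock: 8.75
tool_pos: [0.5814, 0.1369, 0.1722]
eef_rot: [-0.04, 0.979, -0.008, -0.2]
contact_force: [0.2, 0.1, -2.6]
opening: 0.158
finger_force: 45.0
```

Request:
{"op": "carry_out", "data": {"rows": [[[-1.2,2.3,-0.5],[0,0,0],1],[[-2.4,4.6,-1],[0,0,0],1],[[-3.6,6.9,-1.5],[0,0,0],1],[[-4.7,9,-1.9],[0,0,0],1],[[-5.7,10.7,-2.2],[0,0,0],1],[[-6.3,11.8,-2.4],[0,0,0],1],[[-6.5,12.2,-2.5],[0,0,0],1],[[-6.5,12.2,-2.5],[0,0,0],1]]}}

```text
clock: 9.55
tool_pos: [0.6402, 0.2631, 0.1696]
eef_rot: [-0.04, 0.979, -0.008, -0.2]
contact_force: [-0.2, -0.3, -2.7]
opening: 0.155
finger_force: 45.0
```

```bash
python3 - <<'E'
from h import *
S=r.get_state(); print('lip',where(),S['q'].round(2),S['clock'],S['contact_force'])
w,iw=snap('wrist','w3.png')
m=cv2.inRange(cv2.cvtColor(iw,cv2.COLOR_BGR2HSV)[150:260,200:440],(10,90,60),(32,255,255)); n,l,st,ce=cv2.connectedComponentsWithStats(m); print(st[1:])
for x,z,phi in [(.535,.145,23),(.535,.13,15),(.535,.115,7),(.535,.10,0),(.535,.092,-5),(.535,.086,-10),(.535,.08,-15),(.535,.078,-20),(.535,.078,-25),(.535,.078,-30),(.535,.078,-37),(.535,.078,-45)]: print(phi,*rel(*lip([x,.253,z],phi)))
E
```

```text
lip [0.53509804 0.25439845 0.14409472] [-0.27  1.1  -0.39  0.89  0.18  1.56  1.1 ] 9.55 [-0.24661567 -0.34009838 -2.6598942 ]
[[  36   30  173   61 7589]]
23 [ 0.07 -0.04 -0.05] [-0.07 -0.09  0.07]
15 [ 0.47 -0.04  0.19] [-0.06 -8.09  0.07]
7 [ 1.02 -0.03  0.57] [ -0.06 -16.09   0.08]
0 [ 1.54 -0.03  1.22] [ -0.05 -23.09   0.08]
-5 [ 2.06 -0.03  1.51] [ -0.05 -28.09   0.08]
-10 [ 2.7  -0.03  1.7 ] [ -0.04 -33.09   0.08]
-15 [ 3.37 -0.03  1.96] [ -0.04 -38.09   0.09]
-20 [ 4.21 -0.03  1.94] [-4.000e-02 -4.309e+01  9.000e-02]
-25 [ 5.15 -0.03  1.81] [-3.000e-02 -4.809e+01  9.000e-02]
-30 [ 6.1  -0.03  1.77] [-3.000e-02 -5.309e+01  9.000e-02]
-37 [ 7.42 -0.03  1.84] [-2.000e-02 -6.009e+01  9.000e-02]
-45 [ 8.91 -0.02  2.13] [-2.000e-02 -6.809e+01  1.000e-01]
```

View pics/w3.png

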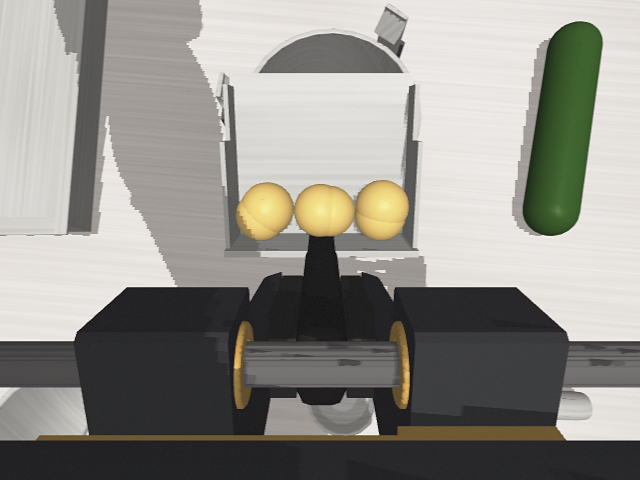

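The potatoes are steady in the scoop, and the tub's rim arc is visible at cols 258–410 with its top at (332,29). I'll check the centre before tipping.

```bash
python3 - <<'E'
from h import *
s=r.snapshot('wrist')
P=np.array([onz(s,u,v,.06)[:2] for u,v in [(254,73),(270,53),(295,36),(332,29),(370,38),(395,55),(410,73)]])
A=np.c_[2*P,np.ones(7)]; x=np.linalg.lstsq(A,(P**2).sum(1),rcond=None)[0]; print(P.round(3),x[:2],np.sqrt(x[2]+x[:2]@x[:2]))
E
```

```text
[[0.497 0.205]
 [0.482 0.214]
 [0.468 0.23 ]
 [0.461 0.255]
 [0.466 0.282]
 [0.477 0.299]
 [0.489 0.31 ]] [0.52015181 0.25962565] 0.059202102588931396
```

Request:
{"op": "carry_out", "data": {"rows": [[[0.5,0.1,0.2],[0,-8,0],1],[[1,0.2,0.6],[0,-16,0],1],[[1.5,0.2,1.2],[0,-23,0],1],[[2.1,0.2,1.5],[0,-28,0],1],[[2.7,0.2,1.7],[0,-33,0],1],[[3.4,0.2,1.9],[0,-38,0],1],[[4.2,0.2,1.9],[0,-43,0],1],[[5.1,0.2,1.8],[0,-48,0],1],[[6.1,0.2,1.8],[0,-53,0],1],[[7.4,0.2,1.8],[0,-60,0],1],[[7.4,0.2,1.8],[0,-60,0],1],[[7.4,0.2,1.8],[0,-60,0],1]]}}

```text
clock: 10.85
tool_pos: [0.5569, 0.2411, 0.1696]
eef_rot: [-0.035, 0.973, -0.024, 0.226]
contact_force: [-3.4, 4.4, 1.4]
opening: 0.153
finger_force: 45.0
```

```bash
python3 - <<'E'
from h import *
S=r.get_state(); print('lip',where(),S['q'].round(2),S['clock'],S['contact_force'],S['eef_rot'])
for n in ['wrist','top','scene']:
    w,iw=snap(n,n+'4.png')
    m=cv2.inRange(cv2.cvtColor(iw,cv2.COLOR_BGR2HSV),(10,90,60),(32,255,255)); k,l,st,ce=cv2.connectedComponentsWithStats(m); print(n,[(*c.round().astype(int),onz(w,*c,.02).round(3)) for c,a in zip(ce[1:],st[1:]) if 30<a[4]<9000])
a=cv2.imread('pics/wrist4.png'); b=cv2.imread('pics/scene4.png')[100:280,300:460]
cv2.imwrite('pics/t1.png',np.hstack([cv2.resize(a,(440,400)),cv2.resize(b,(356,400),interpolation=cv2.INTER_CUBIC)]))
E
```

```text
lip [0.50765358 0.23218476 0.0733301 ] [-0.66  0.69  0.03  2.09  1.53  0.28 -0.47] 10.85 [-3.4112076   4.41983591  1.43439122] [-0.03529334  0.97326171 -0.02392564  0.22570687]
wrist [(np.int64(325), np.int64(7), array([0.496, 0.231, 0.02 ])), (np.int64(428), np.int64(8), array([0.492, 0.286, 0.02 ])), (np.int64(241), np.int64(365), array([0.868, 0.16 , 0.02 ])), (np.int64(401), np.int64(365), array([0.839, 0.335, 0.02 ])), (np.int64(356), np.int64(435), array([1.019, 0.307, 0.02 ]))]
top [(np.int64(615), np.int64(134), array([ 0.745, -0.65 ,  0.02 ])), (np.int64(409), np.int64(139), array([ 0.784, -0.18 ,  0.02 ])), (np.int64(626), np.int64(177), array([ 0.64 , -0.648,  0.02 ])), (np.int64(231), np.int64(291), array([0.482, 0.243, 0.02 ])), (np.int64(213), np.int64(293), array([0.483, 0.281, 0.02 ])), (np.int64(37), np.int64(313), array([0.481, 0.643, 0.02 ])), (np.int64(17), np.int64(351), array([0.409, 0.681, 0.02 ]))]
scene [(np.int64(111), np.int64(26), array([-0.864,  0.331,  0.02 ])), (np.int64(351), np.int64(40), array([-0.176,  0.95 ,  0.02 ])), (np.int64(364), np.int64(67), array([0.004, 0.821, 0.02 ])), (np.int64(416), np.int64(112), array([0.305, 0.726, 0.02 ])), (np.int64(378), np.int64(139), array([0.321, 0.533, 0.02 ])), (np.int64(599), np.int64(162), array([0.798, 0.905, 0.02 ])), (np.int64(450), np.int64(143), array([0.472, 0.669, 0.02 ])), (np.int64(184), np.int64(155), array([0.019, 0.083, 0.02 ])), (np.int64(112), np.int64(165), array([-0.068, -0.081,  0.02 ])), (np.int64(145), np.int64(188), array([ 0.069, -0.064,  0.02 ])), (np.int64(526), np.int64(189), array([0.721, 0.651, 0.02 ])), (np.int64(565), np.int64(201), array([0.812, 0.68 , 0.02 ])), (np.int64(527), np.int64(209), array([0.761, 0.581, 0.02 ])), (np.int64(569), np.int64(215), array([0.842, 0.64 , 0.02 ])), (np.int64(607), np.int64(271), array([0.983, 0.529, 0.02 ])), (np.int64(300), np.int64(389), array([ 0.73 , -0.143,  0.02 ]))]
```

View pics/t1.png

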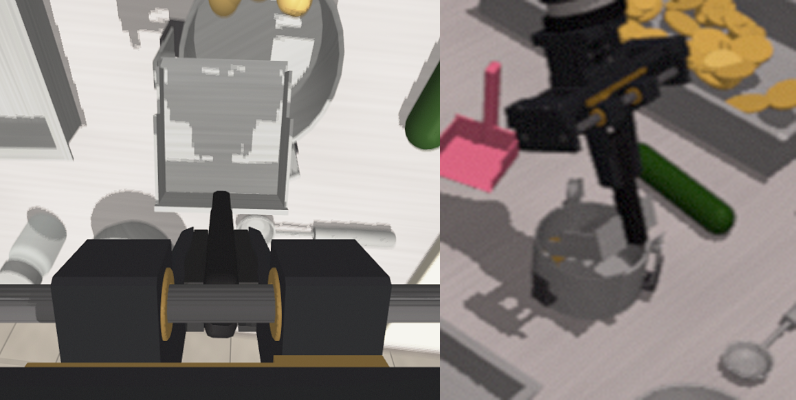

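The scoop is empty, with two potatoes visible in the tub at left-panel (225,5) and (295,5). The arm lagged near a wrist singularity and the lip lies lightly against the catch side, so I lift straight up and look.

```bash
python3 - <<'E'
from h import *
S=r.get_state(); q=R.from_quat(S['eef_rot']); print(100*q.inv().apply([0,.015,.10]), 100*q.inv().apply([0,.01,.03]),S['qd'].round(2))
E
```

```text
[-4.50529745  0.85706128 -9.0120886 ] [-1.39585411  0.80506105 -2.72093146] [ 0.    0.01  0.02 -0.01 -0.06 -0.01  0.05]
```

Request:
{"op": "carry_out", "data": {"rows": [[[-0.4,0.3,-0.9],[0,0,0],1],[[-0.9,0.6,-1.8],[0,0,0],1],[[-1.4,0.8,-2.7],[0,0,0],1],[[-2.5,0.8,-5],[0,0,0],1],[[-3.5,0.8,-7],[0,0,0],1],[[-4.5,0.8,-9],[0,0,0],1],[[-4.5,0.8,-9],[0,0,0],1],[[-4.5,0.8,-9],[0,0,0],1]]}}

```text
clock: 11.8
tool_pos: [0.5585, 0.2509, 0.2684]
eef_rot: [-0.034, 0.973, -0.029, 0.226]
contact_force: [-0.5, -0.6, -2.1]
opening: 0.155
finger_force: 44.9
```

```bash
python3 - <<'E'
from h import *
S=r.get_state(); print('lip',where(),S['q'].round(2),S['clock'],S['contact_force'],S['eef_rot'])
for n in ['wrist','top','scene']:
    w,iw=snap(n,n+'5.png')
    m=cv2.inRange(cv2.cvtColor(iw,cv2.COLOR_BGR2HSV),(10,90,60),(32,255,255)); k,l,st,ce=cv2.connectedComponentsWithStats(m)
    for c,a in zip(ce[1:],st[1:]):
        p=onz(w,*c,.02)
        if a[4]>10 and abs(p[0]-.5)<.15 and abs(p[1]-.2)<.25: print(n,a[4],c.round(),p.round(3))
E
```

```text
lip [0.50915372 0.24147659 0.17219876] [-0.54  0.52 -0.18  1.96  0.95  0.51  0.15] 11.8 [-0.4707926  -0.5726423  -2.13591864] [-0.03372784  0.9732238  -0.0285053   0.22557772]
top 76 [237. 288.] [0.488 0.231 0.02 ]
top 117 [213. 293.] [0.483 0.281 0.02 ]
top 84 [226. 294.] [0.477 0.254 0.02 ]
scene 179 [357. 210.] [0.484 0.271 0.02 ]
```

All three potatoes lie in the tub, at top view (237,288), (213,293) and (226,294). Now I bring the scoop upright and back over the pan.

```bash
python3 - <<'E'
from h import *
print(rel([.58,.20,.24],down(.08)),rel([.56,.0232,.20],down(.08)))
E
```

```text
(array([-0.38, -5.03,  3.62]), array([-4.4 , 25.81, -0.49])) (array([  4.58, -22.24,   7.06]), array([-4.4 , 25.81, -0.49]))
```

Request:
{"op": "carry_out", "data": {"rows": [[[-0.4,-2,2],[-1.1,6.5,0],1],[[-0.4,-5,3.6],[-2.2,13,0],1],[[0.5,-8,4.2],[-3.3,19.5,-0.5],1],[[1.4,-11,4.8],[-4.4,25.8,-0.5],1],[[2.3,-14,5.4],[-4.4,25.8,-0.5],1],[[3.2,-17,6],[-4.4,25.8,-0.5],1],[[4,-20,6.6],[-4.4,25.8,-0.5],1],[[4.6,-22.2,7],[-4.4,25.8,-0.5],1],[[4.6,-22.2,7],[-4.4,25.8,-0.5],1],[[4.6,-22.2,7],[-4.4,25.8,-0.5],1],[[4.6,-22.2,7],[-4.4,25.8,-0.5],1]]}}

```text
clock: 13.05
tool_pos: [0.5607, 0.0266, 0.2013]
eef_rot: [-0.041, 0.999, 0.002, 0.001]
contact_force: [0.4, -0.5, -2.1]
opening: 0.152
finger_force: 45.0
```

```bash
python3 - <<'E'
from h import *
S=r.get_state(); print(S['tool_pos'],S['q'].round(2),S['clock'],S['contact_force'])
print(rel([.56,.0232,.12],down(.08)))
snap('wrist','w6.png')
E
```

```text
[0.56067576 0.02660218 0.20129011] [ 0.19  0.7  -0.54  1.79  0.48  0.78  1.06] 13.05 [ 0.44674407 -0.53376343 -2.14425335]
(array([ 0.12, -0.36,  8.13]), array([0.18, 0.17, 0.16]))
```

View pics/w6.png

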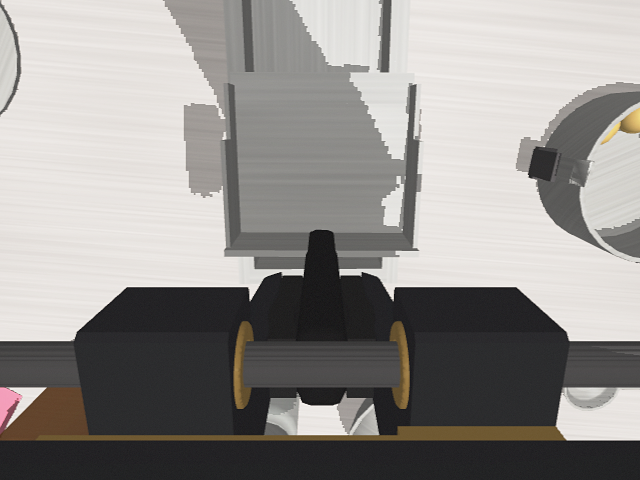

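The scoop sits in the grip just as before (lip at row 72, back wall at row 255), so there was no slip, and the pan is below it. I'll lower it.

Request:
{"op": "carry_out", "data": {"rows": [[[0.1,-0.3,3],[0,0,0],1],[[0.1,-0.3,6],[0,0,0],1],[[0.1,-0.3,8],[0,0,0],1],[[0.1,-0.3,8],[0,0,0],1],[[0.1,-0.3,8],[0,0,0],1]]}}

```text
clock: 13.6
tool_pos: [0.5603, 0.0232, 0.1218]
eef_rot: [-0.041, 0.999, 0.001, 0.002]
contact_force: [0.6, 0.9, -1.6]
opening: 0.158
finger_force: 45.0
```

```bash
python3 - <<'E'
from h import *
S=r.get_state(); print(S['tool_pos'],S['clock'],S['contact_force'])
print(rel([.56,.0232,.0692],down(.08)))
E
```

```text
[0.56034989 0.02319126 0.12184338] 13.6 [ 0.57384452  0.93427278 -1.61177434]
(array([ 0.05, -0.01,  5.26]), array([0.14, 0.18, 0.14]))
```

Request:
{"op": "carry_out", "data": {"rows": [[[0,0,1.5],[0,0.2,0],1],[[0,0,3],[0.1,0.2,0.1],1],[[0,0,4.2],[0.1,0.2,0.1],1],[[0,0,4.9],[0.1,0.2,0.1],1],[[0,0,5.3],[0.1,0.2,0.1],1],[[0,0,5.3],[0.1,0.2,0.1],1],[[0,0,5.3],[0.1,0.2,0.1],1]]}}

```text
clock: 14.3
tool_pos: [0.5605, 0.0222, 0.0687]
eef_rot: [-0.04, 0.999, 0.0, -0.0]
contact_force: [0.5, 0.3, -2.2]
opening: 0.153
finger_force: 45.0
```

Request:
{"op": "carry_out", "data": {"rows": [[[0,0,0.05],[0,0,0],1],[[0,0,0.1],[0,0,0],1],[[0,0,0.1],[0,0,0],1]]}}

```text
clock: 14.6
tool_pos: [0.5605, 0.0221, 0.0686]
eef_rot: [-0.04, 0.999, -0.0, 0.0]
contact_force: [-2.3, 0.9, 8.3]
opening: 0.156
finger_force: 45.0
```

Request:
{"op": "carry_out", "data": {"rows": [[[0,0,0],[0,0,0],0],[[0,0,0],[0,0,0],0],[[0,0,0],[0,0,0],0],[[0,0,0],[0,0,0],0],[[0,0,0],[0,0,0],0],[[0,0,0],[0,0,0],0],[[0,0,-2],[0,0,0],0],[[0,0,-5],[0,0,0],0],[[0,0,-9],[0,0,0],0],[[0,0,-13],[0,0,0],0],[[0,0,-15],[0,0,0],0],[[0,0,-15],[0,0,0],0]]}}

```text
clock: 15.8
tool_pos: [0.5621, 0.0225, 0.2205]
eef_rot: [-0.039, 0.999, 0.0, 0.003]
contact_force: [0.2, 0.1, -0.2]
opening: 0.998
finger_force: 0.0
```

```bash
python3 - <<'E'
from h import *
S=r.get_state(); print(S['tool_pos'],S['opening'],S['clock'],S['contact_force'])
s,im=snap('wrist'); 
m=(im.max(2)[150:300,240:400]<45).astype(np.uint8); n,l,st,ce=cv2.connectedComponentsWithStats(m); print(st[1:]+[240,150,0,0,0])
print(proj(s,[.5605,.0222,.114]),proj(s,[.5605,.0222,.04]))
# lid
s,im=snap('top'); g=im.max(2)[245:300,445:502]; m=(g<45).astype(np.uint8); n,l,st,ce=cv2.connectedComponentsWithStats(m); k=1+np.argmax(st[1:,4]); ys,xs=np.where(l==k)
rc=cv2.minAreaRect(np.c_[xs+445,ys+245].astype(np.float32)); print(rc)
b=cv2.boxPoints(rc); 
for z in (.005,.035): print([onz(s,*p,z).round(4) for p in b],onz(s,*rc[0],z))
print(rel([.465,-.268,.15],down(.08)))
E
```

```text
[0.56213664 0.02254292 0.22050057] 0.998348218813202 15.8 [ 0.21762894  0.07666347 -0.21445607]
[[ 310  178   21   62 1156]]
(np.float64(319.881273981718), np.float64(220.7247520430275)) (np.float64(319.99371240288707), np.float64(196.99865818458522))
((478.5, 269.5), (49.0, 45.0), 90.0)
[array([ 0.5313, -0.2481,  0.005 ]), array([ 0.5206, -0.346 ,  0.005 ]), array([ 0.4155, -0.3246,  0.005 ]), array([ 0.426 , -0.2291,  0.005 ])] [ 0.47267049 -0.28680016  0.005     ]
[array([ 0.5259, -0.2377,  0.035 ]), array([ 0.5156, -0.3325,  0.035 ]), array([ 0.4139, -0.3118,  0.035 ]), array([ 0.424 , -0.2194,  0.035 ])] [ 0.46921708 -0.27522336  0.035     ]
(array([ 11.75, -28.13,   6.74]), array([-0.01, -0.05, -0.07]))
```

```bash
python3 - <<'E'
from h import *
print(rel([.466,-.27,.16],down(np.radians(65.7))))
E
```

```text
(array([ 11.66, -28.34,   5.74]), array([ 2.000e-02, -5.000e-02, -6.119e+01]))
```

Request:
{"op": "carry_out", "data": {"rows": [[[0.5,-1.5,0],[0,0,-5],0],[[2,-5,0],[0,0,-13],0],[[4,-10,0],[0,0,-21],0],[[6,-15,1],[0,0,-29],0],[[8,-20,2],[0,0,-37],0],[[10,-25,4],[0,0,-45],0],[[11.7,-28.3,5.5],[0,0,-53],0],[[11.7,-28.3,5.7],[0,0,-61],0],[[11.7,-28.3,5.7],[0,0,-61],0],[[11.7,-28.3,5.7],[0,0,-61],0],[[11.7,-28.3,5.7],[0,0,-61],0],[[11.7,-28.3,5.7],[0,0,-61],0]]}}

```text
clock: 17.1
tool_pos: [0.467, -0.2677, 0.1611]
eef_rot: [-0.542, 0.84, -0.0, 0.0]
contact_force: [-0.9, 0.0, -0.2]
opening: 0.996
finger_force: 0.0
```

```bash
python3 - <<'E'
from h import *
S=r.get_state(); print(S['tool_pos'],S['q'].round(2),S['clock'],S['qd'].round(2))
s,im=snap('wrist','w7.png'); print(s['pose'].round(3).tolist() if hasattr(s['pose'],'round') else '')
print('expect',proj(s,[.466,-.27,.035]))
m=(im.max(2)[60:285]<60).astype(np.uint8); n,l,st,ce=cv2.connectedComponentsWithStats(m)
for k in range(1,n):
    if st[k,4]>200:
        ys,xs=np.where(l==k); rc=cv2.minAreaRect(np.c_[xs,ys+60].astype(np.float32)); print(st[k],rc,onz(s,*rc[0],.03))
E
```

```text
[ 0.46698989 -0.26766211  0.16105776] [ 0.91  0.81 -0.82  1.88  0.81  0.82  2.36] 17.1 [ 0.   -0.    0.   -0.    0.    0.    0.01]
[[-0.911, -0.398, -0.108, 0.44], [0.413, -0.879, -0.237, -0.328], [-0.0, -0.261, 0.965, 0.308], [0.0, 0.0, 0.0, 1.0]]
expect (np.float64(321.2365991569501), np.float64(212.50523590532043))
[ 302  116   22   70 1378] ((312.686767578125, 210.46945190429688), (20.273588180541992, 69.26033782958984), 1.3322198390960693) [ 0.47109954 -0.27256272  0.03      ]
[102 164  47  31 898] ((125.37556457519531, 239.15159606933594), (21.390993118286133, 45.40541076660156), 70.34617614746094) [ 0.59532686 -0.30692278  0.03      ]
[151 212  50  13 421] ((175.5, 278.0), (12.0, 49.0), 90.0) [ 0.5782487  -0.26819104  0.03      ]
[442 212  50  13 429] ((466.5, 278.0), (49.0, 12.0), 0.0) [ 0.39364734 -0.18456871  0.03      ]
```

The bar is at wrist (313,210), 8 px off the finger centre line. I correct that, descend to just above the disc and grip.

```bash
python3 - <<'E'
from h import *
print(totool([.4708,-.2733,.04]),totool([.4708,-.2733,.008]))
E
```

```text
[ 0.32156153 -0.58103225 12.10350654] [ 0.32126824 -0.58066161 15.30350651]
```

Request:
{"op": "carry_out", "data": {"rows": [[[0.3,-0.6,3],[0,0,0],0],[[0.3,-0.6,7],[0,0,0],0],[[0.3,-0.6,11],[0,0,0],0],[[0.3,-0.6,13.5],[0,0,0],0],[[0.3,-0.6,15],[0,0,0],0],[[0.3,-0.6,15.3],[0,0,0],0],[[0.3,-0.6,15.3],[0,0,0],0]], "newtons": 60}}

```text
clock: 17.85
tool_pos: [0.4705, -0.274, 0.0077]
eef_rot: [-0.542, 0.841, 0.0, -0.0]
contact_force: [-0.7, 0.3, 0.7]
opening: 1.001
finger_force: 0.0
```

```bash
python3 - <<'E'
from h import *
S=r.get_state(); print(S['tool_pos'],S['contact_force'])
s,im=snap('wrist','w8.png')
m=(im.max(2)[60:330,215:430]<60).astype(np.uint8); n,l,st,ce=cv2.connectedComponentsWithStats(m); print([x for x in st[1:]+[215,60,0,0,0] if x[4]>200])
E
```

```text
[ 0.47050354 -0.27395036  0.00769255] [-0.74023999  0.30709191  0.72736385]
[array([ 300,  249,   46,   81, 3411])]
```

Request:
{"op": "carry_out", "data": {"rows": [[[0,0,0],[0,0,0],1],[[0,0,0],[0,0,0],1],[[0,0,0],[0,0,0],1],[[0,0,0],[0,0,0],1],[[0,0,0],[0,0,0],1],[[0,0,0],[0,0,0],1],[[0,0,0],[0,0,0],1],[[0,0,0],[0,0,0],1],[[0,0,0],[0,0,0],1],[[0,0,0],[0,0,0],1],[[0,0,0],[0,0,0],1],[[0,0,0],[0,0,0],1]], "newtons": 60}}

```text
clock: 19.1
tool_pos: [0.47, -0.2745, 0.0074]
eef_rot: [-0.541, 0.841, 0.0, -0.0]
contact_force: [-0.5, -0.1, -0.9]
opening: 0.151
finger_force: 59.9
```

```bash
python3 - <<'E'
from h import *
S=r.get_state(); print(S['tool_pos'],S['opening'],S['finger_force'],S['contact_force'])
s,im=snap('wrist','w9.png'); q=R.from_quat(S['eef_rot']); T=S['tool_pos']
for x in(.022,-.022):
  for z in (.035,.005):
    p=T+q.apply([x,0,0]); p[2]=z; print(x,z,proj(s,p))
m=(im.max(2)[60:340,255:400]<60).astype(np.uint8); n,l,st,ce=cv2.connectedComponentsWithStats(m); print([x for x in st[1:]+[255,60,0,0,0] if x[4]>200])
print(im[200:300:4,322].tolist())
# lid disc edge: near edge at T+.0635 along tool x
for x in (.0635,): 
    for z in (.005,0):
        p=T+q.apply([x,0,0]); p[2]=z; print('edge',proj(s,p))
g=cv2.cvtColor(im,cv2.COLOR_BGR2GRAY)
print(g[60:220:3,322].tolist())
E
```

```text
[ 0.46997541 -0.27451425  0.00744945] 0.15095189417930135 59.897995200008154 [-0.46559549 -0.05067001 -0.94713358]
0.022 0.035 (np.float64(321.68346310214775), np.float64(265.88069177206256))
0.022 0.005 (np.float64(321.51187986338533), np.float64(237.3296490596562))
-0.022 0.035 (np.float64(321.6463909549956), np.float64(394.0133414799902))
-0.022 0.005 (np.float64(321.49298234371963), np.float64(345.2119736746077))
[array([ 255,  251,  145,   89, 9676])]
[[154, 157, 161], [153, 157, 161], [150, 153, 160], [151, 155, 160], [150, 154, 159], [151, 154, 159], [152, 156, 161], [151, 155, 159], [150, 155, 160], [150, 154, 159], [150, 155, 159], [150, 153, 158], [149, 153, 158], [24, 20, 23], [28, 26, 27], [26, 26, 27], [25, 24, 24], [25, 23, 25], [28, 26, 27], [29, 29, 29], [31, 29, 31], [35, 35, 35], [32, 32, 33], [31, 29, 33], [29, 28, 31]]
edge (np.float64(321.5324395071634), np.float64(119.95857585603893))
edge (np.float64(321.50757187713225), np.float64(119.7153249639881))
[229, 229, 230, 230, 231, 232, 231, 232, 232, 236, 218, 235, 156, 158, 158, 159, 156, 157, 157, 158, 158, 158, 157, 155, 132, 146, 147, 144, 141, 143, 147, 148, 150, 149, 146, 146, 145, 146, 148, 150, 149, 133, 157, 158, 156, 156, 156, 156, 158, 157, 154, 156, 155, 155]
```

The bar's front end appears at row 250 where 237 was expected, and the disc edge at 132 instead of 120. The lid centre is therefore ~5 mm toward tool −x, so I regrip there, centred.

Request:
{"op": "carry_out", "data": {"rows": [[[0,0,0],[0,0,0],0.6],[[0,0,0],[0,0,0],0.6],[[0,0,0],[0,0,0],0.6],[[-0.5,0,0],[0,0,0],0.6],[[-0.5,0,0],[0,0,0],0.6],[[-0.5,0,0],[0,0,0],1],[[-0.5,0,0],[0,0,0],1],[[-0.5,0,0],[0,0,0],1],[[-0.5,0,0],[0,0,0],1],[[-0.5,0,0],[0,0,0],1],[[-0.5,0,0],[0,0,0],1],[[-0.5,0,0],[0,0,0],1]], "newtons": 60}}

```text
clock: 20.35
tool_pos: [0.472, -0.2701, 0.0074]
eef_rot: [-0.541, 0.841, 0.0, -0.0]
contact_force: [0.5, -0.7, -0.9]
opening: 0.155
finger_force: 60.0
```

```bash
python3 - <<'E'
from h import *
S=r.get_state(); print(S['tool_pos'],S['opening'],S['finger_force'],S['contact_force'])
s,im=snap('wrist','w10.png'); g=cv2.cvtColor(im,cv2.COLOR_BGR2GRAY)
print([int(x)+60 for x in np.where(np.abs(np.diff(g[60:300,322].astype(int)))>9)[0]])
T=S['tool_pos']; print(rel(T+[0,0,.12],down(np.radians(65.7))))
s,im=snap('top','t7.png'); g=cv2.cvtColor(im,cv2.COLOR_BGR2GRAY)
c=cv2.resize(im[225:325,170:280],None,fx=5,fy=5,interpolation=cv2.INTER_CUBIC); cv2.imwrite('pics/t7c.png',c)
E
```

```text
[ 0.47197165 -0.27008065  0.00742993] 0.1547808089193855 59.98863972723484 [ 0.53766691 -0.70109769 -0.86016492]
[85, 86, 88, 90, 92, 115, 116, 117, 168, 169, 236, 237]
(array([ 1.0e-02,  1.0e-02, -1.2e+01]), array([ 0.05, -0.02, -0.18]))
```

```bash
python3 - <<'E'
from h import *
for n in ['top','scene']:
    s=r.snapshot(n)
    for name,f,c,z,rs in [('tub',None,(.517,.256),.06,(.060,.056)),('lid0',n+'0.png',(.47,-.27),.005,(.0635,))]:
        im=cv2.cvtColor(s['image'],cv2.COLOR_RGB2BGR) if f is None else cv2.imread('pics/'+f)
        N=400; k=.0005
        w=np.array([[c[0]+.1,c[1]+.1],[c[0]+.1,c[1]-.1],[c[0]-.1,c[1]-.1],[c[0]-.1,c[1]+.1]])
        px=np.float32([proj(s,[*p,z]) for p in w]); H=cv2.getPerspectiveTransform(px,np.float32([[0,0],[N,0],[N,N],[0,N]]))
        g=cv2.GaussianBlur(cv2.cvtColor(cv2.warpPerspective(im,H,(N,N),flags=cv2.INTER_CUBIC),cv2.COLOR_BGR2GRAY),(0,0),2)
        for rad in rs:
            h=cv2.HoughCircles(g,cv2.HOUGH_GRADIENT_ALT,1,3,param1=60,param2=.3,minRadius=int((rad-.003)/k),maxRadius=int((rad+.003)/k))
            if h is not None:
                for x,y,R_ in h[0][:4]: print(n,name,rad,'c',round(c[0]+.1-y*k,4),round(c[1]+.1-x*k,4),'r',R_*k)
E
```

```text
top tub 0.06 c 0.515 0.2575 r 0.05798279
top tub 0.06 c 0.5055 0.2365 r 0.059210815
top tub 0.056 c 0.515 0.2575 r 0.056925677
top tub 0.056 c 0.4995 0.2445 r 0.05547134
top lid0 0.0635 c 0.469 -0.2745 r 0.06409898
scene tub 0.06 c 0.5185 0.2605 r 0.05941215
scene tub 0.056 c 0.523 0.259 r 0.056588918
scene lid0 0.0635 c 0.472 -0.2715 r 0.06324417
```

```bash
python3 - <<'E'
from h import *
Y=down(np.radians(20))
print(rel([.472,-.27,.19],down(np.radians(65.7))),rel([.49,-.10,.20],Y),rel([.518,.26,.20],Y))
E
```

```text
(array([  0.  ,   0.02, -18.25]), array([ 0.05, -0.02, -0.17])) (array([-16.22,   5.43, -19.26]), array([ 4.000e-02, -4.000e-02,  4.553e+01])) (array([-50.14,  17.79, -19.26]), array([ 4.000e-02, -4.000e-02,  4.553e+01]))
```

Request:
{"op": "carry_out", "data": {"rows": [[[0,0,-1],[0,0,0],1],[[0,0,-4],[0,0,0],1],[[0,0,-8],[0,0,0],1],[[0,0,-12],[0,0,0],1],[[-0.5,0.2,-16],[0,0,2],1],[[-3,1,-18.5],[0,0,6],1],[[-6,2,-19.3],[0,0,12],1],[[-9,3,-19.3],[0,0,18],1],[[-12.5,4.3,-19.3],[0,0,24],1],[[-16,5.5,-19.3],[0,0,30],1],[[-19.5,6.7,-19.3],[0,0,36],1],[[-23,8,-19.3],[0,0,42],1]]}}

```text
clock: 21.75
tool_pos: [0.4943, -0.0258, 0.201]
eef_rot: [-0.202, 0.979, 0.0, -0.0]
contact_force: [0.8, -0.4, -1.3]
opening: 0.157
finger_force: 60.0
```

```bash
python3 - <<'E'
from h import *
S=r.get_state(); print(S['tool_pos'],S['q'].round(2),S['finger_force'],S['contact_force'],S['opening'])
print(rel([.518,.26,.20],down(np.radians(20))))
E
```

```text
[ 0.49434639 -0.02583779  0.20104129] [ 0.35  0.64 -0.63  1.98  0.57  0.71  1.34] 59.984272476285696 [ 0.7768617  -0.36007526 -1.32927905] 0.15735964614099446
(array([-13.48,  25.32,   0.11]), array([ 0.04, -0.03,  3.31]))
```

Request:
{"op": "carry_out", "data": {"rows": [[[-2,4,0],[0,0,2],1],[[-4,8,0],[0,0,3.3],1],[[-6,12,0],[0,0,3.3],1],[[-8,15.5,0],[0,0,3.3],1],[[-10,19,0],[0,0,3.3],1],[[-12,22.5,0],[0,0,3.3],1],[[-13,24.5,0],[0,0,3.3],1],[[-13.5,25.3,0],[0,0,3.3],1],[[-13.5,25.3,0],[0,0,3.3],1],[[-13.5,25.3,0],[0,0,3.3],1]]}}

```text
clock: 22.75
tool_pos: [0.5174, 0.2562, 0.2003]
eef_rot: [-0.175, 0.985, -0.001, -0.001]
contact_force: [0.2, -0.2, -1.1]
opening: 0.149
finger_force: 60.0
```

```bash
python3 - <<'E'
from h import *
S=r.get_state(); print(S['tool_pos'],S['q'].round(2),S['clock'],S['contact_force'],S['moment'])
print(rel([.518,.26,.10],down(np.radians(20))))
E
```

```text
[0.51743684 0.25620533 0.20029969] [-0.21  0.73 -0.58  1.74  0.51  0.83  0.9 ] 22.75 [ 0.17120452 -0.19616297 -1.12842902] [-0.00523593 -0.08568655  0.02639179]
(array([-0.21,  0.35, 10.03]), array([-0.08, -0.12,  0.15]))
```

Request:
{"op": "carry_out", "data": {"rows": [[[-0.1,0.2,3],[0,0,0],1],[[-0.1,0.2,6],[0,0,0],1],[[-0.1,0.2,9],[0,0,0],1],[[-0.1,0.2,10],[0,0,0],1],[[-0.1,0.2,10],[0,0,0],1],[[-0.1,0.2,10],[0,0,0],1]]}}

```text
clock: 23.35
tool_pos: [0.5184, 0.2603, 0.1015]
eef_rot: [-0.175, 0.985, 0.0, 0.0]
contact_force: [-0.3, -0.0, -1.2]
opening: 0.152
finger_force: 60.0
```

```bash
python3 - <<'E'
from h import *
S=r.get_state(); print(S['tool_pos'],S['clock'],S['contact_force'],S['moment'])
print(rel([.518,.26,.092],down(np.radians(20))))
# where each catch (if tub at .518,.26) would appear in wrist/scene/top; report dark blob positions near them
a0=np.arctan2(.1814-.253,.5184-.514)
for n in ['wrist','scene']:
    s,im=snap(n,n+'11.png'); g=cv2.cvtColor(im,cv2.COLOR_BGR2GRAY)
    for i in range(3):
        a=a0+i*2*np.pi/3; u,v=proj(s,[.518+.0725*np.cos(a),.26+.0725*np.sin(a),.083]); print(n,i,round(np.degrees(a)),round(u),round(v))
E
```

```text
[0.51836963 0.26027093 0.10152467] 23.35 [-0.31024457 -0.00383325 -1.23604766] [ 0.08904745 -0.00726654 -0.05144475]
(array([ 0.04, -0.01,  0.95]), array([0.03, 0.03, 0.17]))
wrist 0 -86 147 228
wrist 1 34 357 421
wrist 2 154 457 155
scene 0 -86 347 215
scene 1 34 400 205
scene 2 154 356 180
```

Request:
{"op": "carry_out", "data": {"rows": [[[0,0,0.7],[0,0,0],1],[[0,0,1.2],[0,0,0],1],[[0,0,1.6],[0,0,0],1],[[0,0,1.8],[0,0,0],1],[[0,0,1.8],[0,0,0],1]]}}

```text
clock: 23.95
tool_pos: [0.5188, 0.26, 0.0825]
eef_rot: [-0.175, 0.985, -0.0, 0.0]
contact_force: [2.4, -1.6, -0.1]
opening: 0.147
finger_force: 60.0
```

Request:
{"op": "carry_out", "data": {"rows": [[[0,0,0.15],[0,0,0],1],[[0,0,0.3],[0,0,0],1],[[0,0,0.3],[0,0,0],1]]}}

```text
clock: 24.25
tool_pos: [0.5189, 0.2612, 0.0801]
eef_rot: [-0.175, 0.984, 0.001, 0.001]
contact_force: [4.7, -1.0, 2.5]
opening: 0.155
finger_force: 60.0
```

The catch on the −x side pushes the lid (+4.7, −1.0 N), so I shift about 3 mm that way.

Request:
{"op": "carry_out", "data": {"rows": [[[-0.15,-0.1,0],[0,0,0],1],[[-0.25,-0.2,0],[0,0,0],1],[[-0.25,-0.2,0],[0,0,0],1],[[-0.25,-0.2,0.1],[0,0,0],1],[[-0.25,-0.2,0.1],[0,0,0],1]]}}

```text
clock: 24.75
tool_pos: [0.5205, 0.2608, 0.0791]
eef_rot: [-0.176, 0.984, 0.001, -0.0]
contact_force: [1.6, 0.7, 7.1]
opening: 0.152
finger_force: 60.0
```

Request:
{"op": "carry_out", "data": {"rows": [[[-0.1,0,0.1],[0,0,0],1],[[-0.1,0,0.2],[0,0,0],1],[[-0.1,0,0.3],[0,0,0],1],[[-0.1,0,0.3],[0,0,0],1]]}}

```text
clock: 25.15
tool_pos: [0.5214, 0.2614, 0.0769]
eef_rot: [-0.176, 0.984, 0.001, 0.0]
contact_force: [-0.1, -0.3, 11.6]
opening: 0.156
finger_force: 60.0
```

Request:
{"op": "carry_out", "data": {"rows": [[[0,0,0.1],[0,0,0],1],[[0,0,0.2],[0,0,0],1],[[0,0,0.3],[0,0,0],1],[[0,0,0.3],[0,0,0],1]]}}

```text
clock: 25.55
tool_pos: [0.5207, 0.2607, 0.073]
eef_rot: [-0.176, 0.984, 0.001, -0.001]
contact_force: [1.8, 0.2, -1.3]
opening: 0.153
finger_force: 60.0
```

Resistance dropped, so the lid's edge is past the noses but not home. I keep pressing.

Request:
{"op": "carry_out", "data": {"rows": [[[0,0,0.15],[0,0,0],1],[[0,0,0.3],[0,0,0],1],[[0,0,0.45],[0,0,0],1],[[0,0,0.55],[0,0,0],1],[[0,0,0.6],[0,0,0],1],[[0,0,0.6],[0,0,0],1]]}}

```text
clock: 26.15
tool_pos: [0.5206, 0.2594, 0.0674]
eef_rot: [-0.176, 0.984, -0.001, -0.001]
contact_force: [-2.7, -2.7, 14.5]
opening: 0.151
finger_force: 60.0
```

Request:
{"op": "carry_out", "data": {"rows": [[[0,0,0.1],[0,0,0],1],[[0,0,0.15],[0,0,0],1],[[0,0,0.15],[0,0,0],1],[[0,0,0.15],[0,0,0],1]]}}

```text
clock: 26.55
tool_pos: [0.5206, 0.2594, 0.0673]
eef_rot: [-0.176, 0.984, -0.001, -0.001]
contact_force: [-5.6, -4.1, 26.5]
opening: 0.152
finger_force: 60.0
```

```bash
python3 - <<'E'
from h import *
S=r.get_state(); print(S['tool_pos'],S['clock'],S['contact_force'],S['moment'],S['q'].round(2),np.degrees(np.arccos(-R.from_quat(S['eef_rot']).apply([0,0,1])[2])))
s,im=snap('top'); m=(im.max(2)[200:260,310:350]<45); print('handle px',m.sum())
E
```

```text
[0.5206366  0.25942692 0.0673333 ] 26.55 [-5.61192159 -4.06374786 26.51437659] [-0.89266785  1.13939467 -0.04817941] [-0.29  0.91 -0.44  1.81  0.67  0.58  0.76] 0.11806221161752552
handle px 701
```

```bash
python3 -c "
from plant import r
print(r.finish_job())"
```

```text
the job is handed in; nothing more can be done
None
```

I handed in the job at 26.6 s with all three potatoes in the tub, the scoop let go upright in its pan, and the lid held on the rim under about 26 N. That the catches snapped over is inferred from the force drop and the final height, not seen, and no verdict came back.

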